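# Bolt the large sweets chest at the farm-shop counter

## Task

The shop is closing: lock the larger of the two wooden sweets chests on the counter. Slide the barrel bolt on its lid all the way across into the keeper, then turn the bolt's handle down into the notch towards the chest's front and let go. Leave the bolt of the small chest as it is.

Things in the scene. Friction and masses are not known exactly. Their poses are not given: they have to be found in the camera images.
- large_chest: Larger chest, fixed: brown wood, 300 mm wide (y), 200 deep (x), flat top at z 112 mm with a steel barrel bolt. Origin: underside's centre; front faces -x, z up. The rod (18 mm thick) runs along y at x +30, z 142 mm; bearing blocks at y -70 to -55 and 32 to 50, keeper y 75 to 91 on the deck (all 36 mm wide in x, tops z 156). A paper roll 16 mm tall lies on the deck's front.
- large_bolt (a joint): Slide of its bolt in m: 0 drawn back, 0.055 fully across (stop), towards the chest's +y. Needs about 3 N, stays where left, starts at 0 to 0.015. Two walls (tops z 156 mm, outer faces 14 mm from the rod's axis) guide the handle's pin; the front one ends at y +3 mm, and the gap from there to the block at y 32 is the notch: the handle turns down only when the slide is over about 0.038.
- large_handle (a joint): Turn of the bolt's handle in rad: 0 upright, 1.5 (stop) down, near level, towards the chest's front. Starts at 0 to 0.15; needs 1 to 2 N at the knob; stays where left. A 10 mm pin with a 20 mm ball knob, its centre 60 mm from the rod's axis: with slide s (mm) and turn a it lies in the chest's frame at x = 30 - 60 sin a, y = -30 + s, z = 142 + 60 cos a mm.
- small_knob (a point): Centre of the 15 mm ball knob on the bolt handle of the small chest (200 mm wide, 140 deep, top at 87 mm; its bolt is three quarters the size and points the other way). To be left as it is.

How it is judged:
By the outcome, as a careful person would: the job done as asked, in the order asked, and still so for the second after the job is handed in, with the robot touching nothing.
It also fails if it takes over 38 s, if anything falls off the work surface, if the arm or the gripper's body presses on something with over 40 N, if the wrist force passes 120 N, or if a joint passes its speed limit or range.

## Robot

A 7-joint arm with a two-finger parallel gripper is mounted at the origin on the work surface. World frame = base frame: x ahead of the robot, y to its left, z up, the work surface at z = 0. Lengths are in m, angles in rad, forces in N, time in s.
With the tool pointing down it reaches from about 0.4 to 0.85 m from the base axis. Payload 4.5 kg.
Tool frame: the origin (TCP) lies at the centre of the arm's flange, where the gripper is bolted on; the fingertips stand 166 mm ahead of it and the grasp point (between the pads) lies 147 mm ahead of it; z points along the fingers, y is the line along which they close (so a half turn about z gives the same grasp; the last joint's range is limited). The gripper opens to 88 mm and grips with 3 to 60 N. Pads are 18 mm wide; open, the fingers measure 123 mm over their backs; the gripper's body (75 mm by 187 mm) begins 45 mm behind the grasp point.
Start: joints at [1.281, 0.689, -0.195, 1.565, 0.157, 0.902, -0.215], TCP at [0.199, -0.593, 0.405] pointing down, gripper open.
Joint ranges: [-3.01, 3.01], [-0.46, 2.08], [-1.47, 1.51], [0.13, 2.56], [-1, 4.14], [0.04, 2.09], [-2.66, 2.66]. Speed limits (rad/s): [2.57, 2.57, 3.14, 3.14, 3.14, 3.14, 3.14].

## Interface

Orientations are given as a 3x3 rotation matrix whose columns are the frame's x, y, z axes.
In Python, from workcell import bot gives the robot as it stands.
- The arm moves only by the tool apply_moves, never from a script. Its argument "series" is text: rows parted by semicolons, each of 5 numbers parted by spaces: the shift along the tool's x, y, z in m, then the turn about the tool's z in degrees, then the closure, from 0 (fully open) to 1 (shut). In form: tx ty tz spin claw; .... A call has 1 to 5 rows; each row shifts and turns the commanded pose from where the row before left it, along the tool's axes as they then stand; what a row does not reach is not made up. A row lasts 1/12 s, in which the tool goes at most 41.7 mm and 7.16 degrees, less where a joint would pass 70% of its speed; a pose out of reach is approached as far as the arm can. A call is refused whole if a number of a shift passes 0.0417 or a number of a turn 7.16, either way. A call with a gripper value outside its range is refused whole. The fingers move at their own pace and stop on an object; "force" is the grip in N (left out, the last holds). Time passes only in rows, so rows that do not move let the fingers close. It gives the time, the measured TCP pose, the force, the opening and the grip force at its end, in the units of the state.
- bot.read_state(): the state, without advancing time (a new reading comes with each control period).
- bot.snapshot(name): name is "side" or "top" or "wrist"; returns the picture (420x560x3 uint8, red, green, blue); there is no depth.
- bot.camera_params(name): a dict with "intrinsics" (3x3 intrinsics, pixels), "pose" (4x4, takes a point from camera to world coordinates); the wrist camera has in their place "tool_from_camera" (4x4, takes a point from camera to tool coordinates, whose origin is the TCP and whose axes are the flange's). Camera axes: x right, y up, looking along -z (the intrinsics and any distortion apply to the point x, -y, -z); pixel columns grow to the right and rows downward; lengths in m; the calibration is good to about 2 mm. A picture is of the moment at which its call begins: read the wrist's pose just before it. camera_params takes no time and is no camera call.
- bot.job_done(): hands the job in; it is judged then, once.
The state is a dict: "time": time; "joint_pos": joint angles; "qd": joint speeds; "joint_torque": joint torques, N m; "position": TCP position; "tool_rot": TCP orientation; "force": force on the tool from outside, world axes, zero at the start; "torque": the same for the moment, N m; "width": finger opening in m; "gripper_force": force on a finger pad.
Only numpy, scipy, OpenCV 4.12 (cv2) and the standard library are available. Lean on these libraries where they do the work, as an engineer would, in place of code of your own. Each camera call takes 0.05 s, during which the arm holds its last target. There are 200 camera calls.

## Working session

There is one attempt and no reset: what is moved stays moved. The work goes in short steps, Python scripts to look and compute and a tool call to move; the robot and the scene stay as the last step left them, time stands still between calls to the robot, and variables do not carry over. Pictures are saved under pics/ and viewed, at most 10 in all, crops included, and the job is handed in when it is done.

Besides the shell and the picture viewer there is one more tool, called after "Request:" as name(argument=value, ...), one argument or row to a line, values as JSON. apply_moves: Moves the arm, as the interface text tells. Its arguments: {"type":"object","properties":{"series":{"type":"string"},"force":{"type":"number"}},"required":["series"]}

```bash
mkdir -p pics; python3 - <<'E'
from workcell import bot
import cv2,numpy as np
s=bot.read_state();print(s['time'],s['position'],np.round(s['tool_rot'],3),s['width'])
for n in('side','top'):
    p=bot.camera_params(n);print(n,p)
    cv2.imwrite(f'pics/{n}0.png',bot.snapshot(n)[:,:,::-1])
print(bot.camera_params('wrist'))
E
```

```text
0.0 [ 0.19872847 -0.59223396  0.40391899] [[ 0.948  0.318 -0.001]
 [ 0.318 -0.948  0.002]
 [-0.    -0.002 -1.   ]] 0.08809694803864832
side {'intrinsics': array([[431.16017795,   0.        , 279.32019577],
       [  0.        , 431.16017795, 212.45832996],
       [  0.        ,   0.        ,   1.        ]]), 'pose': array([[ 0.98948295,  0.05646243, -0.13317461,  0.44644335],
       [-0.14357984,  0.49513734, -0.85686863, -0.87904591],
       [ 0.01755884,  0.86697809,  0.49803682,  0.61619217],
       [ 0.        ,  0.        ,  0.        ,  1.        ]])}
top {'intrinsics': array([[394.22759257,   0.        , 279.91072577],
       [  0.        , 394.22759257, 205.93196466],
       [  0.        ,   0.        ,   1.        ]]), 'pose': array([[-0.00401852,  0.99969301, -0.02444879,  0.53594065],
       [-0.99990478, -0.00433974, -0.01309962,  0.00291752],
       [-0.0132017 ,  0.02439382,  0.99961525,  0.81121991],
       [ 0.        ,  0.        ,  0.        ,  1.        ]])}
{'intrinsics': array([[307.91726505,   0.        , 281.52241044],
       [  0.        , 307.91726505, 210.20484688],
       [  0.        ,   0.        ,   1.        ]]), 'tool_from_camera': array([[-6.16643500e-04,  9.65823117e-01,  2.59201325e-01,
         6.72261416e-02],
       [ 9.99999786e-01,  5.38865010e-04,  3.71121115e-04,
        -7.48442141e-06],
       [ 2.18762827e-04,  2.59201499e-01, -9.65823242e-01,
         2.01487866e-02],
       [ 0.00000000e+00,  0.00000000e+00,  0.00000000e+00,
         1.00000000e+00]])}
```

View pics/top0.png

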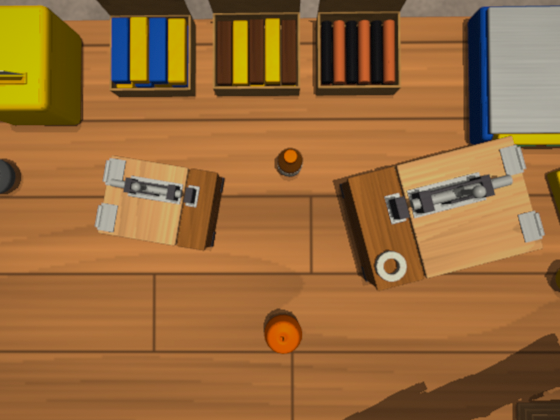

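View pics/side0.png

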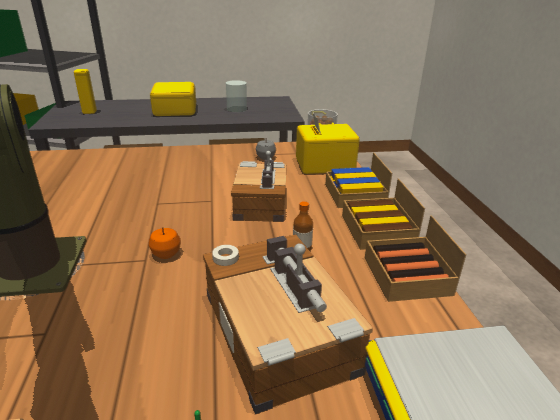

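```bash
python3 - <<'E'
import cv2
a=cv2.imread('pics/top0.png')[130:300,330:560];a=cv2.resize(a,None,fx=3.4,fy=3.4,interpolation=cv2.INTER_CUBIC)
cv2.imwrite('pics/tc.png',a)
a=cv2.imread('pics/side0.png')[225:415,195:375];a=cv2.resize(a,None,fx=3.1,fy=3.1,interpolation=cv2.INTER_CUBIC)
cv2.imwrite('pics/sc.png',a)
E
```

```text
(no output)
```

View pics/tc.png

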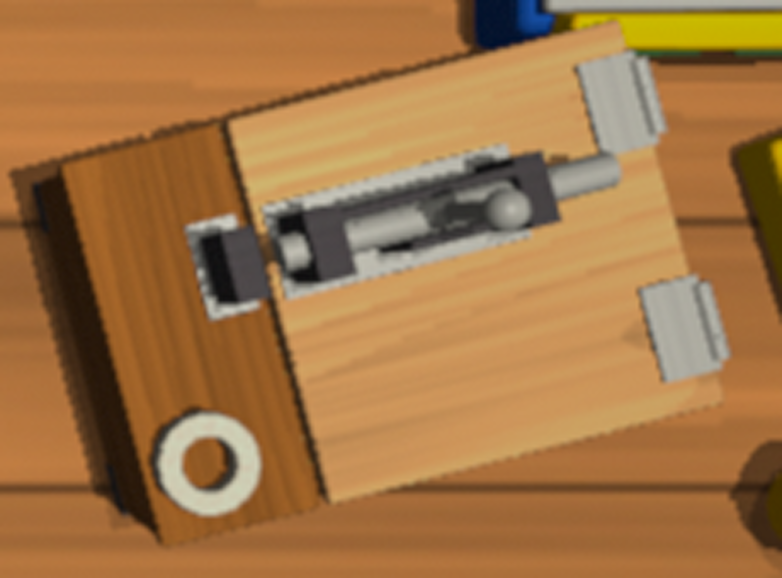

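View pics/sc.png

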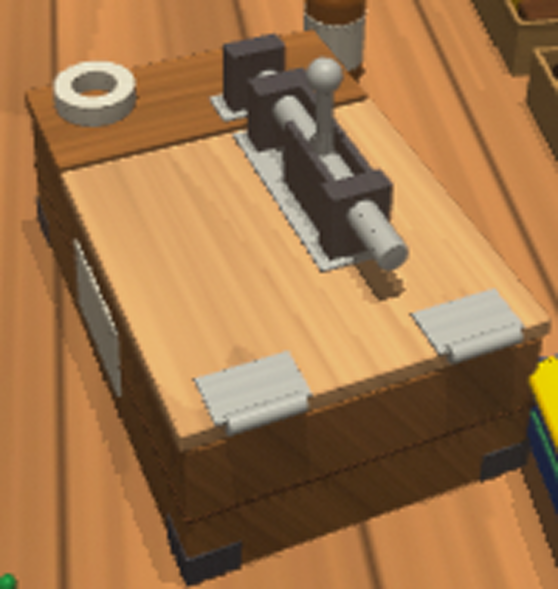

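The top crop shows the lid's corners at about (63,168), (165,545), (718,403) and (620,22), and the knob at (508,206). The side crop shows the knob at (324,74).

```bash
cat >h.py <<'E'
import numpy as np
from workcell import bot
def ray(n,u,v,st=None):
    p=bot.camera_params(n);K=p['intrinsics']
    if n=='wrist':
        T=np.eye(4);T[:3,:3]=st['tool_rot'];T[:3,3]=st['position'];P=T@p['tool_from_camera']
    else:P=p['pose']
    d=np.array([(u-K[0,2])/K[0,0],-(v-K[1,2])/K[1,1],-1]);d=P[:3,:3]@d
    return P[:3,3],d/np.linalg.norm(d)
def plane(r,z): o,d=r;return o+d*(z-o[2])/d[2]
def cross(a,b):
    A=sum(np.eye(3)-np.outer(d,d) for o,d in(a,b));c=sum((np.eye(3)-np.outer(d,d))@o for o,d in(a,b))
    return np.linalg.solve(A,c)
E
python3 - <<'E'
from h import *
t=lambda u,v:ray('top',330+(u+.5)/3.4-.5,130+(v+.5)/3.4-.5)
s=lambda u,v:ray('side',195+(u+.5)/3.1-.5,225+(v+.5)/3.1-.5)
c=[plane(t(*q),.112) for q in((63,168),(165,545),(718,403),(620,22))]
c=np.array(c);print(c.round(4),[np.linalg.norm(c[i]-c[i-1]).round(4) for i in range(4)])
# model corners chest: (+x,+y),(-x,+y),(-x,-y),(+x,-y)
m=np.array([[.1,.15],[-.1,.15],[-.1,-.15],[.1,-.15]])
z=(c[:,:2]-c[:,:2].mean(0));a=np.angle(np.sum((z[:,0]+1j*z[:,1])*np.conj(m[:,0]+1j*m[:,1])))
o=c[:,:2].mean(0);R=np.array([[np.cos(a),-np.sin(a)],[np.sin(a),np.cos(a)]])
k=cross(t(508,206),s(324,74));print('yaw',np.degrees(a),'o',o,'knob',k,'chest frame',R.T@(k[:2]-o), plane(t(508,206),.202))
# rod line: stub end & front tip at z .142
print([ (R.T@(plane(t(*q),.142)[:2]-o)).round(4) for q in((605,168),(292,250))])
st=bot.read_state();y=st['tool_rot'][:,1];print('tool y ang',np.degrees(np.arctan2(y[1],y[0])), st['joint_pos'])
E
```

```text
[[ 0.6002 -0.1092  0.112 ]
 [ 0.4044 -0.1602  0.112 ]
 [ 0.4769 -0.4454  0.112 ]
 [ 0.6747 -0.3988  0.112 ]] [np.float64(0.2991), np.float64(0.2023), np.float64(0.2942), np.float64(0.2032)]
yaw 14.217539118692343 o [ 0.53907251 -0.27840843] knob [ 0.57290357 -0.29415699  0.20419817] chest frame [ 0.02892691 -0.02357523] [ 0.57364771 -0.29534689  0.202     ]
[array([ 0.032 , -0.1056]), array([0.0313, 0.0547])]
tool y ang -71.44490527637824 [ 1.28080286  0.68989522 -0.19451245  1.56619359  0.15728991  0.90251574
 -0.21510433]
```

Request:
apply_moves(
  series="0 0 0 4.3 0; 0.0363 -0.0163 0 0 0; 0.0363 -0.0163 0 0 0; 0.0363 -0.0163 0 0 0; 0.0363 -0.0163 0 0 0",
  force=15,
)

```text
time: 0.52
position: [0.3245, -0.4923, 0.4044]
tool_rot: [[0.969, 0.246, -0.0], [0.246, -0.969, 0.001], [-0.0, -0.001, -1.0]]
force: [0.6, -0.5, -0.9]
width: 0.088
gripper_force: 0.0
```

Request:
apply_moves(
  series="0.0363 -0.0163 0 0 0; 0.0363 -0.0163 0 0 0; 0.0363 -0.0163 0 0 0; 0.0363 -0.0163 0 0 0; 0.0363 -0.0163 0 0 0",
)

```text
time: 0.93
position: [0.4806, -0.3684, 0.4044]
tool_rot: [[0.969, 0.246, -0.001], [0.246, -0.969, 0.0], [-0.001, -0.001, -1.0]]
force: [0.3, -0.8, 0.8]
width: 0.0881
gripper_force: 0.0
```

Request:
apply_moves(
  series="0.0363 -0.0163 0 0 0; 0.02 -0.009 0 0 0; 0.01 -0.005 0 0 0; 0 0 0 0 0; 0 0 0 0 0",
)

```text
time: 1.35
position: [0.5352, -0.3251, 0.4043]
tool_rot: [[0.969, 0.245, -0.002], [0.245, -0.969, -0.001], [-0.002, 0.0, -1.0]]
force: [-0.3, -0.8, -0.6]
width: 0.088
gripper_force: 0.0
```

```bash
python3 - <<'E'
from h import *
import cv2
s=bot.read_state();i=bot.snapshot('wrist');cv2.imwrite('pics/w1.png',i[:,:,::-1])
import pickle;pickle.dump(s,open('w1.pkl','wb'))
g=s['position']+.147*s['tool_rot'][:,2];print(s['time'],s['position'],s['tool_rot'].round(3),s['force'],g)
E
```

```text
1.35 [ 0.5351956  -0.32513787  0.40431863] [[ 0.969  0.245 -0.002]
 [ 0.245 -0.969 -0.001]
 [-0.002  0.    -1.   ]] [-0.32166372 -0.84526001 -0.62557028] [ 0.53490432 -0.32526451  0.25731898]
```

View pics/w1.png

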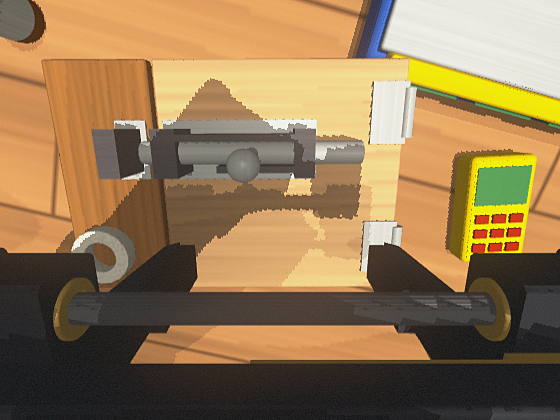

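The wrist view shows the knob at (243,165) and the rod level along row 152, so the tool is aligned with the chest.

```bash
python3 - <<'E'
from h import *
import pickle;s=pickle.load(open('w1.pkl','rb'))
r=ray('wrist',243,165,s);k=plane(r,.202);g=s['position']
print(k, s['tool_rot'].T@(k-g)-[0,0,.147])
k3=cross(r,ray('top',330+508.5/3.4-.5,130+206.5/3.4-.5));print(k3)
a,b=[plane(ray('wrist',*q,s),.142) for q in((150,152),(355,152))];print(a,b,np.degrees(np.arctan2(*(a-b)[:2])))
E
```

```text
[ 0.57372823 -0.29191391  0.202     ] [ 0.04593905 -0.02282225  0.05521318]
[ 0.57389804 -0.29258512  0.20715702]
[ 0.55714367 -0.21443858  0.142     ] [ 0.59601842 -0.3684088   0.142     ] -14.17002253318687
```

Request:
apply_moves(
  series="0.0228 -0.011 0 0 0; 0.0228 -0.011 0 0 0; 0 0 0.027 0 0; 0 0 0.027 0 0; 0 0 0 0 0.4",
)

```text
time: 1.82
position: [0.5715, -0.2932, 0.346]
tool_rot: [[0.97, 0.243, -0.01], [0.243, -0.97, 0.002], [-0.009, -0.005, -1.0]]
force: [-1.2, 0.5, -0.8]
width: 0.0834
gripper_force: 0.0
```

Request:
apply_moves(
  series="0 0 0 0 1; 0 0 0 0 1; 0 0 0 0 1; 0 0 0 0 1; 0 0 0 0 1",
)

```text
time: 2.23
position: [0.5751, -0.2921, 0.352]
tool_rot: [[0.969, 0.246, 0.002], [0.246, -0.969, -0.001], [0.002, 0.001, -1.0]]
force: [-0.3, -0.8, -0.2]
width: 0.0504
gripper_force: 0.0
```

```bash
python3 - <<'E'
from h import *
import cv2
s=bot.read_state();i=bot.snapshot('wrist');cv2.imwrite('pics/w2.png',i[:,:,::-1])
g=s['position']+.147*s['tool_rot'][:,2];print(s['time'],g,s['force'],s['width'],s['gripper_force'])
E
```

```text
2.2333 [ 0.5753847  -0.29223308  0.20503909] [-0.29386796 -0.81810518 -0.19842046] 0.050357343426984266 0.0
```

View pics/w2.png

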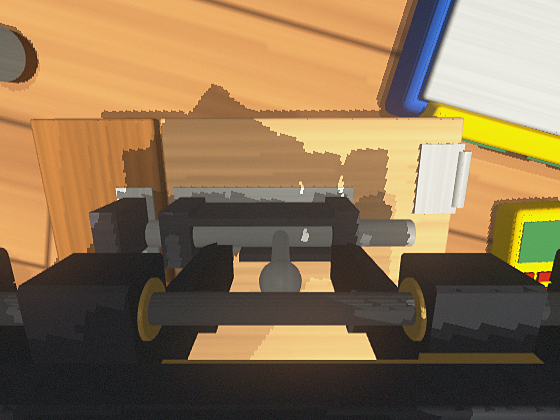

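The knob sits midway between the fingers at about (281,275), so I keep closing.

Request:
apply_moves(
  series="-0.001 0 0.002 0 1; 0 0 0 0 1; 0 0 0 0 1; 0 0 0 0 1; 0 0 0 0 1",
)

```text
time: 2.7
position: [0.574, -0.2919, 0.3488]
tool_rot: [[0.969, 0.246, -0.0], [0.246, -0.969, -0.0], [-0.0, 0.0, -1.0]]
force: [-0.8, 0.4, 0.6]
width: 0.018
gripper_force: 14.7
```

Request:
apply_moves(
  series="0 0 0 0 1; 0 0 0 0 1",
)

```text
time: 2.87
position: [0.574, -0.2919, 0.3487]
tool_rot: [[0.969, 0.246, -0.0], [0.246, -0.969, -0.0], [-0.0, 0.0, -1.0]]
force: [-0.4, -0.2, 0.7]
width: 0.018
gripper_force: 14.7
```

Request:
apply_moves(
  series="0 -0.006 0 0 1; 0 -0.008 0 0 1; 0 -0.008 0 0 1; 0 -0.008 0 0 1; 0 -0.008 0 0 1",
)

```text
time: 3.28
position: [0.5643, -0.2543, 0.3488]
tool_rot: [[0.969, 0.246, -0.0], [0.246, -0.969, -0.0], [-0.0, 0.0, -1.0]]
force: [1.2, -3.8, 0.1]
width: 0.0178
gripper_force: 14.9
```

Request:
apply_moves(
  series="0 -0.002 0 0 1; 0 -0.002 0 0 1; 0 0 0 0 1",
)

```text
time: 3.53
position: [0.5635, -0.2504, 0.3488]
tool_rot: [[0.969, 0.247, -0.001], [0.247, -0.969, 0.001], [-0.0, -0.001, -1.0]]
force: [-0.4, 0.1, 0.5]
width: 0.0183
gripper_force: 14.7
```

```bash
python3 - <<'E'
from h import *
import cv2
i=bot.snapshot('wrist')[:,:,::-1];j=bot.snapshot('side')[200:340,220:400,::-1]
cv2.imwrite('pics/c3.png',cv2.hconcat([cv2.resize(i[150:400,80:480],(440,275)),cv2.resize(j,(353,275))]))
s=bot.read_state();R=s['tool_rot'];print(s['time'],R.T@(s['position']-[.53907251,-.27840843,0]),s['force']@R,s['width'])
E
```

```text
3.6333 [ 0.03046739 -0.02146885 -0.34872303] [-0.47901379 -0.39910523 -1.83779521] 0.017951022777187752
```

View pics/c3.png

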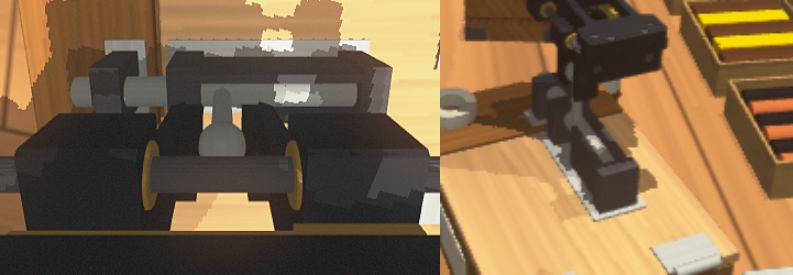

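The rod's tip now passes through the keeper, with the knob still gripped. I push on in small steps until the stop resists.

Request:
apply_moves(
  series="0 -0.002 0 0 1; 0 -0.002 0 0 1; 0 0 0 0 1",
)

```text
time: 3.88
position: [0.5627, -0.2474, 0.3488]
tool_rot: [[0.969, 0.246, 0.0], [0.246, -0.969, -0.001], [0.0, 0.001, -1.0]]
force: [0.1, -2.7, -0.4]
width: 0.018
gripper_force: 14.8
```

Request:
apply_moves(
  series="0 -0.002 0 0 1; 0 -0.001 0 0 1; 0 0 0 0 1",
)

```text
time: 4.13
position: [0.562, -0.2451, 0.3488]
tool_rot: [[0.969, 0.246, 0.001], [0.246, -0.969, -0.002], [0.001, 0.002, -1.0]]
force: [0.7, -4.3, -1.2]
width: 0.018
gripper_force: 14.9
```

Request:
apply_moves(
  series="0 -0.002 0 0 1; 0 -0.002 0 0 1; 0 0 0 0 1; 0 0 0 0 1",
)

```text
time: 4.47
position: [0.5614, -0.2441, 0.3489]
tool_rot: [[0.97, 0.244, 0.004], [0.244, -0.97, -0.006], [0.002, 0.007, -1.0]]
force: [3.7, -11.4, -5.3]
width: 0.0181
gripper_force: 15.3
```

The stop is reached: the force rises to 12 N and the motion ends. I ease off and swing the handle along its 60 mm arc.

Request:
apply_moves(
  series="0 0.003 0 0 1; -0.006 0 0.0003 0 1; -0.0059 0 0.0009 0 1; -0.0058 0 0.0015 0 1; -0.0057 0 0.002 0 1",
)

```text
time: 4.88
position: [0.5403, -0.2503, 0.3442]
tool_rot: [[0.969, 0.246, 0.006], [0.246, -0.969, -0.002], [0.005, 0.004, -1.0]]
force: [6.4, -6.2, -6.1]
width: 0.0179
gripper_force: 15.4
```

Request:
apply_moves(
  series="-0.0054 0 0.0026 0 1; -0.0051 0 0.0032 0 1; -0.0048 0 0.0036 0 1; 0 0 0 0 1",
)

```text
time: 5.22
position: [0.5253, -0.2542, 0.3346]
tool_rot: [[0.969, 0.245, 0.005], [0.245, -0.969, -0.002], [0.005, 0.004, -1.0]]
force: [6.0, -5.7, -5.8]
width: 0.0182
gripper_force: 15.3
```

Request:
apply_moves(
  series="-0.0043 0 0.0041 0 1; -0.004 0 0.0045 0 1; -0.0035 0 0.0049 0 1; -0.003 0 0.0052 0 1; -0.0024 0 0.0055 0 1",
)

```text
time: 5.63
position: [0.5091, -0.2583, 0.3113]
tool_rot: [[0.969, 0.246, 0.006], [0.246, -0.969, -0.003], [0.005, 0.004, -1.0]]
force: [3.3, -5.8, 0.5]
width: 0.0178
gripper_force: 14.7
```

Request:
apply_moves(
  series="-0.0019 0 0.0056 0 1; -0.0013 0 0.0059 0 1; -0.0007 0 0.006 0 1; 0 0 0 0 1",
)

```text
time: 5.97
position: [0.505, -0.2594, 0.2929]
tool_rot: [[0.969, 0.245, 0.005], [0.245, -0.969, -0.003], [0.004, 0.004, -1.0]]
force: [3.1, -6.6, -0.5]
width: 0.0178
gripper_force: 14.9
```

Request:
apply_moves(
  series="0 -0.001 0.002 0 1; 0 0 0.002 0 1; 0 0 0.002 0 1; 0 0 0 0 1",
)

```text
time: 6.3
position: [0.5048, -0.2592, 0.2887]
tool_rot: [[0.97, 0.244, 0.006], [0.244, -0.97, -0.004], [0.004, 0.006, -1.0]]
force: [0.9, -6.3, 8.8]
width: 0.0171
gripper_force: 14.2
```

```bash
python3 - <<'E'
from h import *
import cv2
i=bot.snapshot('wrist')[:,:,::-1];j=bot.snapshot('side')[200:340,220:400,::-1]
cv2.imwrite('pics/c4.png',cv2.hconcat([cv2.resize(i[100:400,40:480],(440,300)),cv2.resize(j,(353,300))]))
E
```

```text
(no output)
```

View pics/c4.png

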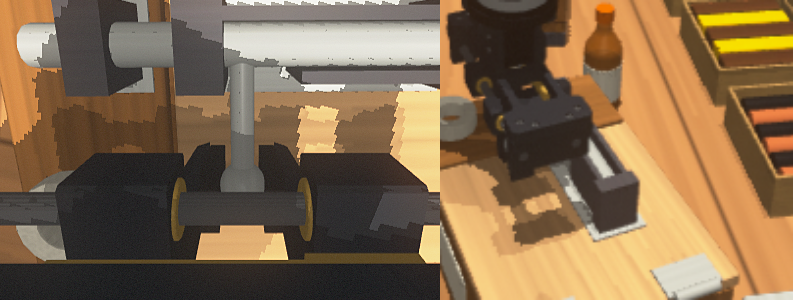

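The handle lies level toward the front, the rod is through the keeper, and the stop pushes back with 9 N. I release with a partial opening, then lift straight up.

Request:
apply_moves(
  series="0 0.001 -0.002 0 1; 0 0 0 0 0.5; 0 0 0 0 0.5; 0 0 0 0 0.5; 0 0 0 0 0.5",
)

```text
time: 6.82
position: [0.5035, -0.2571, 0.2886]
tool_rot: [[0.969, 0.247, -0.001], [0.247, -0.969, 0.002], [-0.001, -0.002, -1.0]]
force: [-0.2, -0.5, -0.7]
width: 0.0416
gripper_force: 0.0
```

Request:
apply_moves(
  series="0 0 0 0 0.5; 0 0 -0.01 0 0.5; 0 0 -0.02 0 0.5; 0 0 -0.03 0 0.5; 0 0 -0.04 0 0.5",
)

```text
time: 7.23
position: [0.5028, -0.2576, 0.3886]
tool_rot: [[0.969, 0.247, -0.005], [0.247, -0.969, 0.002], [-0.004, -0.004, -1.0]]
force: [0.4, -0.3, 0.1]
width: 0.044
gripper_force: 0.0
```

Request:
apply_moves(
  series="-0.02 0 -0.036 0 0.5; -0.04 0 0 0 0.5; -0.04 0 0 0 0.5; -0.04 0 0 0 0.5; 0 0 0 0 0.5",
)

```text
time: 7.65
position: [0.36, -0.2945, 0.4254]
tool_rot: [[0.971, 0.237, -0.009], [0.237, -0.971, -0.0], [-0.008, -0.002, -1.0]]
force: [-0.8, 0.4, 0.5]
width: 0.0443
gripper_force: 0.0
```

```bash
python3 - <<'E'
from h import *
import cv2
s=bot.read_state();print(s['time'],s['position'],s['force'])
i=bot.snapshot('side')[200:340,200:380,::-1];j=bot.snapshot('top')[130:300,330:560,::-1]
cv2.imwrite('pics/c5.png',cv2.hconcat([cv2.resize(i,(386,300)),cv2.resize(j,(406,300))]))
E
```

```text
7.65 [ 0.35996514 -0.2945064   0.42535283] [-0.84318535  0.36289161  0.51147148]
```

View pics/c5.png

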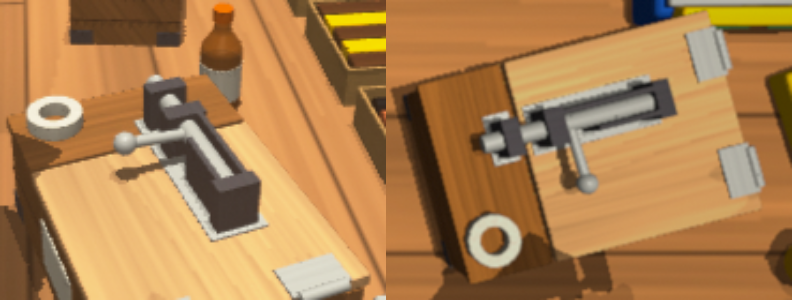

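The bolt is fully across through the keeper, the handle is level toward the front, and the arm is clear of everything.

```bash
python3 -c "
from workcell import bot
print(bot.job_done())"
```

```text
the job is handed in; nothing more can be done
None
```

The large chest is locked: its bolt is across to the stop through the keeper, its handle is turned down to the front and released, the small chest was left alone, and the job was handed in at about 7.8 s.

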